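# Change round the bungs of three trial casks

## Robot

A 6-joint arm with a two-finger parallel gripper is mounted at the origin on the work surface; the furniture and walls round the work are solid. World frame = base frame: x ahead of the robot, y to its left, z up, the work surface at z = 0. Lengths are in mm, angles in degrees, forces in N, time in s.
With the tool pointing down it reaches from about 350 to 850 mm from the base axis. Payload 8.1 kg.
Tool frame: the origin (TCP) lies at the very end of the fingers, on their centre line; the grasp point (between the pads) lies r.tcp_to_grasp behind it (r.tcp_to_grasp is the distance from the TCP to the grasp point, in mm); z points along the fingers, y is the line along which they close (so a half turn about z gives the same grasp; the last joint's range is limited). The gripper opens to 85 mm and grips with 20 to 120 N. Pads are 22 mm wide; open, the fingers measure 114 mm over their backs; the gripper's body (76 mm by 85 mm) begins 54 mm behind the grasp point. The pads swing forward as they close: fully open they stand 13 mm farther back than shut.
Start: joints at [70.623, 7.471, 85.268, -0, 87.261, -4.893], TCP at [150.047, 580.94, 231.292] pointing down, gripper open.
Joint ranges: [-169.43, 169.43], [-51.17, 129.36], [1.28, 143.12], [-76.62, 256.62], [0, 156.53], [-152.29, 152.29]. Speed limits (degrees/s): [136.94, 136.94, 159.86, 180, 180, 180].

## Interface

Orientations are given as [roll, pitch, yaw] about the fixed x, y, z axes, in that order (R = Rz(yaw) Ry(pitch) Rx(roll)).
In Python, from bench import sense, viewer, order, r gives the robot as it stands.
- The arm moves only by the tool carry_out, never from a script. Its argument "increments" is one flat list of numbers, 7 for each row, row after row: the shift along the tool's x, y, z as a fraction of full scale, then the turn, a rotation vector about the tool's x, y, z as a fraction of full scale, then the opening, from -1 (shut) to 1 (fully open). A call has exactly 10 rows; each row is the pose to reach, as a shift and turn from the pose commanded when the call began, along the tool's axes at that moment, turning the shorter way round; what a row does not reach only later rows make up. Full scale, the value 1, is 400 mm for a shift and 2 pi rad for a turn. A row lasts 1/8 s, in which the tool goes at most 62.5 mm and 10.7 degrees, less where a joint would pass 70% of its speed; a pose out of reach is approached as far as the arm can. A call with a number of a shift or a turn outside -1 to 1 is refused whole. A call with a gripper value outside its range is refused whole. The fingers move at their own pace and stop on an object; "force" is the grip in N (left out, the last holds). Time passes only in rows, so rows that repeat a pose let the fingers close, or fill a call up. It gives the time, the measured TCP pose, the force, the opening and the grip force at its end, in the units of the state.
- sense(): the state, without advancing time (a new reading comes with each control period).
- viewer.snapshot(name): name is "side" or "top"; returns the picture (420x560x3 uint8, red, green, blue); there is no depth.
- viewer.get_calibration(name): a dict with "fx", "fy", "cx", "cy" (pixels), "R" (3x3) and "t" (3): a world point X has camera coordinates R X + t. Camera axes: x right, y down, z forward; pixel columns grow to the right and rows downward; lengths in mm; the calibration is good to about 2 mm. A picture is of the moment at which its call begins. get_calibration takes no time and is no camera call.
- order.hand_in(): hands the job in; it is judged then, once.
The state is a dict: "time": time; "joint_pos": joint angles; "qd": joint speeds; "joint_efforts": joint torques, N m; "tool_pos": TCP position; "tcp_rot": TCP orientation; "ft_force": force on the tool from outside, world axes, zero at the start; "wrist_torque": the same for the moment, N m; "finger_gap": finger opening in mm; "grip_force": force on a finger pad.
Only numpy, scipy, OpenCV 4.12 (cv2) and the standard library are available. Lean on these libraries where they do the work, as an engineer would, in place of code of your own. Each camera call takes 0.05 s, during which the arm holds its last target. There are 200 camera calls.

## Task

The wine in each of the three oak trial casks has moved on a stage, so their bungs must change round: the airlock bung now belongs in the large cask, which has just been refilled and is fermenting, the domed breather bung in the small cask, whose ferment is over, and the solid beech bung in the middle-sized cask, which is to age. There is bare counter for setting one bung aside meanwhile; leave every bung upright, pushed fully home in its hole and let go, never let the airlock tip over on the way, and do not disturb the flute glass or the tin funnel.

Things in the scene. Friction and masses are not known exactly. Their poses are not given: they have to be found in the camera images.
- airlock_bung: Loose bung, 0.07 kg, 77 mm tall: grey stopper carrying a clear cylinder with a white cap. Origin: centre of underside, z up. Shank 37 to 44 mm diameter, z 0-15 mm; flange 56 mm, z 15-19 (seated it lies on the steel ring); neck 30 mm to z 27; cylinder 33 mm, z 32-70 (grip here); cap 36 mm to z 77. Starts seated in the small cask; lifts straight out; stands alone on its underside.
- breather_bung: Loose bung, 0.06 kg, 43 mm tall: plain grey, low domed head, no cylinder on it. Origin: centre of underside, z up. Shank 37 to 44 mm diameter, z 0-15 mm; flange 56 mm, z 15-19 (seated it lies on the steel ring); head 39 mm, z 19-41 (grip here). Starts seated in the medium cask; lifts straight out; stands alone on its underside.
- beech_bung: Loose solid bung of turned beech, 0.05 kg: plain cone 35 mm tall, 41 mm wide below, 49 mm at the flat top, no flange. Origin: centre of underside, z up. Seated, it rests on the ledge 16 mm down and 19 mm stand out (grip here). Starts seated in the large cask; lifts straight out; stands alone. (A like bung standing on the counter near the robot is not part of the job.)
- cask_large_hole (a point): Bung hole of the largest of three oak casks (fixed), 144 mm thick, 195 mm long, lying roughly along x. Point: centre of the hole's mouth, 162 mm above the counter; z up, x along the cask. Hole: steel ring, 60 mm outside, 48 mm inside, a ledge 16 mm down. The wood falls away on both sides (y). 
- cask_medium_hole (a point): Bung hole of the middle-sized of three oak casks (fixed), 122 mm thick, 162 mm long, lying roughly along x. Point: centre of the hole's mouth, 140 mm above the counter; z up, x along the cask. Hole: steel ring, 60 mm outside, 48 mm inside, a ledge 16 mm down. The wood falls away on both sides (y). 
- cask_small_hole (a point): Bung hole of the smallest of three oak casks (fixed), 100 mm thick, 132 mm long, lying roughly along x. Point: centre of the hole's mouth, 118 mm above the counter; z up, x along the cask. Hole: steel ring, 60 mm outside, 48 mm inside, a ledge 16 mm down. The wood falls away on both sides (y). Bare counter right of the casks: x 0.45 to 0.56, y -0.40 to -0.48.
- flute: Empty flute glass (loose, bystander), 71 mm across the foot, 220 mm tall, standing on the robot's side of the casks; origin at the centre of its underside, z up. Not to be moved.
- tin_funnel: Tin funnel (loose, bystander), 94 mm across, 100 mm tall, standing rim down with its spout up, on the robot's side of the casks; origin at the centre of its underside, z up. Not to be moved.

How it is judged (in metres and radians):
At the end, for the whole second after the job is handed in: The airlock bung is seated in the large cask, the breather bung in the small cask and the beech bung in the medium cask: each within 5 mm of the middle of the hole, within 3 mm of its full depth (flanges on the bush, beech bung on the ledge), within 0.09 rad of upright, and at rest (horizontal distance between airlock_bung and cask_large_hole below 0.005 m and z of airlock_bung in the frame of cask_large_hole between -0.018 and -0.012 m and angle between each of airlock_bung, breather_bung, beech_bung's own z axis and vertical below 0.09 rad and linear speed of each of airlock_bung, breather_bung, beech_bung below 0.02 m/s and horizontal distance between breather_bung and cask_small_hole below 0.005 m and z of breather_bung in the frame of cask_small_hole between -0.018 and -0.012 m and horizontal distance between beech_bung and cask_medium_hole below 0.005 m and z of beech_bung in the frame of cask_medium_hole between -0.019 and -0.013 m); the robot touches nothing.
It fails at once if the airlock bung is tipped more than 0.7 rad (angle between airlock_bung's own z axis and vertical above 0.7 rad).
It fails at once if the flute glass is shifted by more than 30 mm or tipped (distance of flute from where it was at the start of the episode above 0.03 m or angle between flute's own z axis and vertical above 0.35 rad).
It fails at once if the tin funnel is shifted by more than 30 mm or tipped (distance of tin_funnel from where it was at the start of the episode above 0.03 m or angle between tin_funnel's own z axis and vertical above 0.35 rad).
It also fails if it takes over 106 s, if anything falls off the work surface, if the arm or the gripper's body presses on something with over 40 N, if the wrist force passes 120 N, or if a joint passes its speed limit or range.

## Working session

There is one attempt and no reset: what is moved stays moved. The work goes in short steps, Python scripts to look and compute and a tool call to move; the robot and the scene stay as the last step left them, time stands still between calls to the robot, and variables do not carry over. Pictures are saved under pics/ and viewed, at most 14 in all, crops included, and the job is handed in when it is done.

Besides the shell and the picture viewer there is one more tool, called after "Call:" in YAML: its name, and indented under it one key for each argument. carry_out: Moves the arm, as the interface text tells. Its arguments: {"type":"object","properties":{"increments":{"type":"array"},"force":{"type":"number"}},"required":["increments"]}

```bash
mkdir -p pics; ls
python3 - <<'E'
from bench import sense, viewer, order, r
import cv2
print(sense(), r.tcp_to_grasp)
for n in ("side","top"):
    cv2.imwrite(f"pics/{n}0.png", viewer.snapshot(n)[:,:,::-1]); print(n,viewer.get_calibration(n))
E
```

```text
pics
{'time': 0.0, 'joint_pos': array([ 7.06233374e+01,  7.51590751e+00,  8.53297305e+01,  2.83085325e-03,
        8.72619324e+01, -4.89329687e+00]), 'qd': array([ 0.03949587, -0.01882379, -0.03707238, -0.03250393,  0.06276348,
       -0.05494589]), 'joint_efforts': array([ 7.34500336e-04, -5.69395924e+01, -5.00552237e+01, -5.13634916e-05,
        1.44062773e-02, -2.08222849e-05]), 'tool_pos': array([149.83797556, 580.4166246 , 230.23178077]), 'tcp_rot': array([-1.79893063e+02, -1.19928481e-02,  1.65516485e+02]), 'ft_force': array([ 0.09054966, -0.24980894,  0.47444545]), 'wrist_torque': array([ 0.00856076, -0.03529265, -0.01807292]), 'grip_force': 0.0, 'finger_gap': 85.45367326873058} 18.700000000000003
side {'fx': 410.23000666848696, 'fy': 410.23000666848696, 'cx': 282.26645294057937, 'cy': 208.71780132928995, 'R': array([[-0.95288234, -0.30312115, -0.01152422],
       [-0.19002593,  0.62611021, -0.75622493],
       [ 0.2364432 , -0.71840349, -0.65421024]]), 't': array([349.01016253, 259.0119042 , 715.60996525])}
top {'fx': 530.8164720882504, 'fy': 530.8164720882504, 'cx': 280.96880690758945, 'cy': 211.1843573902184, 'R': array([[-0.01399397, -0.99972456,  0.01884096],
       [-0.99869844,  0.01305038, -0.04930637],
       [ 0.04904691, -0.01950643, -0.99860598]]), 't': array([-157.61405148,  410.05960669, 1187.52037557])}
```

View pics/side0.png

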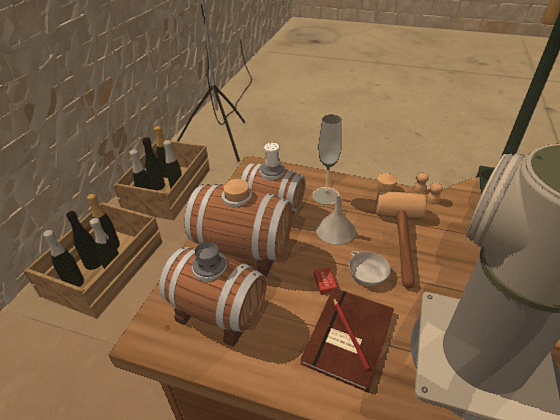

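View pics/top0.png

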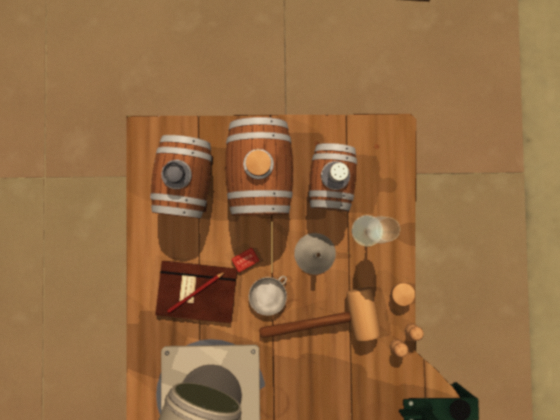

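The side view shows the casks: the medium one carries the breather at about (208,255), the large one the beech bung at (236,188), and the small one the airlock at (272,155). In the top view they are at (177,174), (258,163) and (338,173). The flute foot is near (368,230) and the funnel near (315,255) in the top view. Next I'll view enlarged crops.

Run:
```python
import cv2, numpy as np
s=cv2.imread("pics/side0.png")[100:300,150:370]; t=cv2.imread("pics/top0.png")[120:270,150:420]
cv2.imwrite("pics/sc.png",cv2.resize(s,None,fx=3,fy=3,interpolation=cv2.INTER_CUBIC)[:600])
cv2.imwrite("pics/tc.png",cv2.resize(t,None,fx=2.9,fy=2.9,interpolation=cv2.INTER_CUBIC)[:600,:800])
```

```text
(no output)
```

View pics/sc.png

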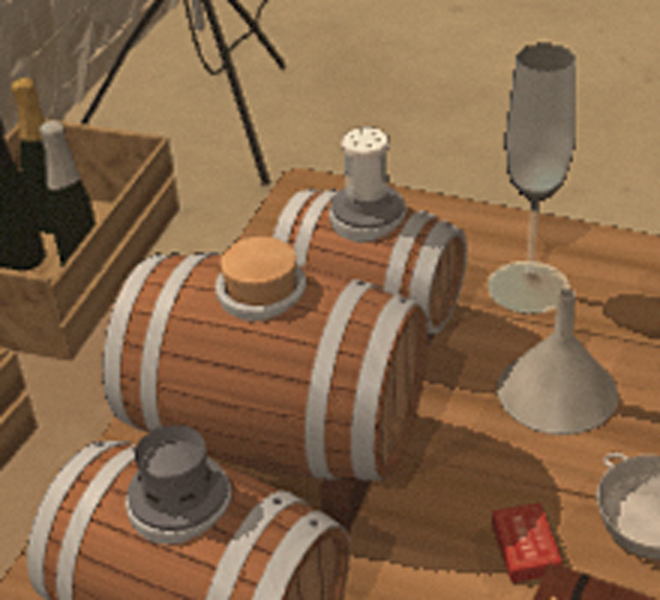

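View pics/tc.png

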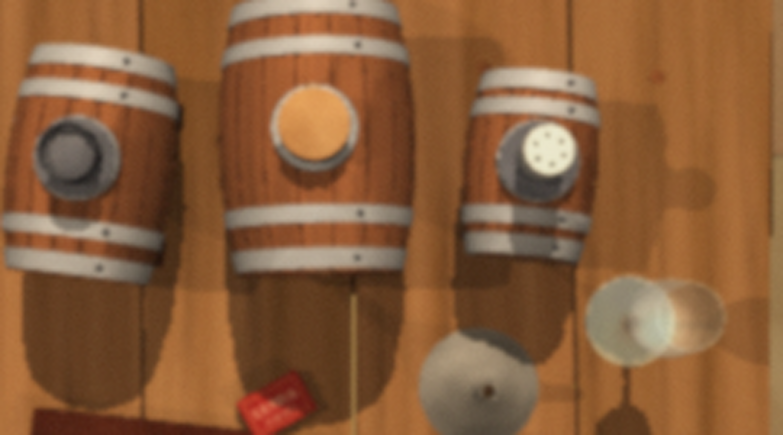

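Both crops are clear. The airlock cap is at crop (365,140) in side and (549,150) in top. The beech top face is at (260,260) and (315,122), and the breather dome at (172,450) and (68,156). The grey rings show clearly against the wood, so I'll measure by masks and triangulate.

```bash
cat > h.py <<'E'
import cv2, numpy as np
from bench import sense, viewer, order, r
C={n:viewer.get_calibration(n) for n in("side","top")}
def ray(n,p):
    c=C[n]; d=c["R"].T@np.array([(p[0]-c["cx"])/c["fx"],(p[1]-c["cy"])/c["fy"],1.]); return -c["R"].T@c["t"],d/np.linalg.norm(d)
def plane(n,p,z):
    o,d=ray(n,p); return o+d*(z-o[2])/d[2]
def tri(pt,ps):
    A=0;b=0
    for n,p in(("top",pt),("side",ps)):
        o,d=ray(n,p); M=np.eye(3)-np.outer(d,d); A=A+M; b=b+M@o
    X=np.linalg.solve(A,b); return X,[round(float(np.linalg.norm(np.cross(X-ray(n,p)[0],ray(n,p)[1]))),1) for n,p in(("top",pt),("side",ps))]
def blob(mask,seed,box):
    """component nearest seed within box (x0,y0,x1,y1)"""
    m=np.zeros_like(mask); x0,y0,x1,y1=box; m[y0:y1,x0:x1]=mask[y0:y1,x0:x1]
    n,l,s,c=cv2.connectedComponentsWithStats(m); k=1+np.argmin(np.linalg.norm(c[1:]-seed,axis=1)); 
    cn=max(cv2.findContours((l==k).astype(np.uint8),0,cv2.CHAIN_APPROX_NONE)[0],key=len)
    hull=cv2.convexHull(cn); 
    e=cv2.fitEllipse(cn) if len(cn)>5 else None
    return c[k],s[k],e,cv2.minEnclosingCircle(cn)
E
python3 - <<'E'
from h import *
I={n:cv2.imread(f"pics/{n}0.png") for n in C}
H={n:cv2.cvtColor(I[n],cv2.COLOR_BGR2HSV).astype(int) for n in C}
def show(t,b):
    print(t,b[0].round(1),b[1],[np.round(q,1) for q in b[2]],np.round(b[3][0],1),round(b[3][1],1))
grey=lambda n:((H[n][...,1]<75)*255).astype(np.uint8)
white=lambda n:((H[n][...,1]<60)&(H[n][...,2]>185)).astype(np.uint8)*255
for n in C:
    h=H[n]; 
    pts=dict(top=[(339,172),(258,162),(173,173),(177,175)],side=[(272,147),(237,186),(207,248),(209,260)])[n]
    for p in pts: print(n,p,h[p[1],p[0]])
orange=lambda n,v:((abs(H[n][...,0]-14)<6)&(H[n][...,1]>90)&(H[n][...,2]>v)).astype(np.uint8)*255
show("cap top",blob(white("top"),(339,172),(320,155,360,195)))
show("cap side",blob(white("side"),(272,147),(260,138,285,160)))
show("beech top",blob(orange("top",185),(258,162),(240,145,278,180)))
show("beech side",blob(orange("side",195),(237,186),(220,176,252,200)))
show("ringL top",blob(255-orange("top",0),(258,162),(240,145,278,182)))
show("ringM top",blob(grey("top"),(177,174),(158,155,196,193)))
show("ringS top",blob(grey("top"),(338,173),(318,158,352,191)))
c=np.vstack([np.hstack([cv2.resize(m,None,fx=4,fy=4,interpolation=0) for m in (grey("top")[150:195,155:200],grey("top")[140:185,236:281],grey("top")[150:195,315:360])]),np.hstack([cv2.resize(grey("side")[a:a+45,b:b+45],None,fx=4,fy=4,interpolation=0) for a,b in((235,185),(170,215),(135,250))])])
g=np.vstack([np.hstack([cv2.resize(I["top"][a:a+45,b:b+45],None,fx=4,fy=4,interpolation=0) for a,b in((150,155),(140,236),(150,315))])])
cv2.imwrite("pics/m.png",np.vstack([cv2.cvtColor(c,8),g]))
E
```

```text
side (272, 147) [ 20  47 239]
side (237, 186) [ 14 139 206]
side (207, 248) [ 17  47 109]
side (209, 260) [10 57 67]
top (339, 172) [ 27  33 234]
top (258, 162) [ 15 154 219]
top (173, 173) [ 11  35 117]
top (177, 175) [ 15  38 106]
cap top [338.9 171. ] [331 163  17  17 232] [array([338.9, 171. ]), array([16. , 16.7]), np.float64(119.3)] [339. 171.] 8.6
cap side [271.  146.2] [264 143  15   8  81] [array([271. , 146.3]), array([ 6.7, 14.3]), np.float64(87.5)] [271.  146.5] 7.2
beech top [257.7 161.1] [245 149  26  25 500] [array([257.7, 161.1]), array([23.9, 24.9]), np.float64(114.2)] [257.7 161.2] 12.8
beech side [235.3 186. ] [224 179  24  15 279] [array([235.5, 186.1]), array([14. , 23.5]), np.float64(83.0)] [235.5 186. ] 11.9
ringL top [258.9 169.7] [243 153  31  26 146] [array([257.9, 163. ]), array([27.8, 28.7]), np.float64(167.2)] [258.  163.5] 15.0
ringM top [176.2 174.2] [162 160  29  29 639] [array([176.2, 174.2]), array([27.5, 27.8]), np.float64(80.0)] [176.3 174.3] 14.4
ringS top [335.2 175. ] [322 162  27  27 602] [array([335.2, 175. ]), array([26.6, 27. ]), np.float64(54.7)] [335.2 174.9] 14.1
```

View pics/m.png

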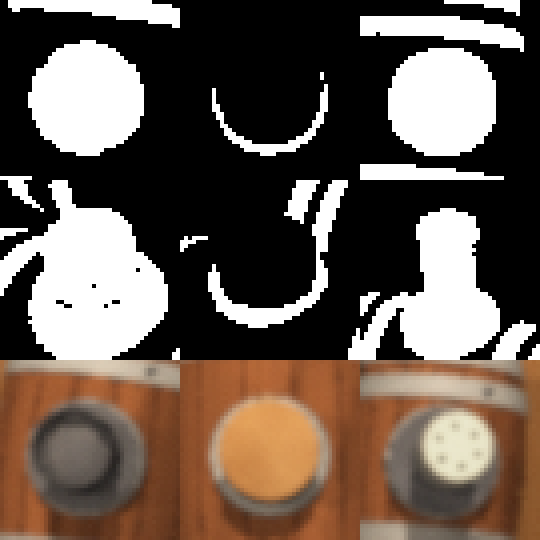

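The masks are clean: the medium ring and flange are centred at (176.2,174.2), the small at (335.2,175), and the arc of the large ring at about (258,163). Now I'll triangulate.

Run:
```python
from h import *
np.set_printoptions(precision=1,suppress=True)
print("cap",*tri((338.9,171.0),(271.0,146.4)))
print("beech top",*tri((257.7,161.1),(235.5,186.1)))
print("breather top",*tri((172.9,173.2),(207.9,249)))
print("ringS",plane("top",(335.2,175),120),"ringM",plane("top",(176.2,174.2),142),"ringL",plane("top",(258.0,163.0),162))
print("cap@180",plane("top",(338.9,171),180),"beech@181",plane("top",(257.7,161.1),181),"br@168",plane("top",(172.9,173.2),166))
f=lambda c:(c[0]/2.9+150,c[1]/2.9+120)
print("flute foot",plane("top",f((628,321)),5),"rim",plane("top",f((692,317)),220),"funnel",plane("top",f((480,385)),20))
print("edge", plane("top",(414.5,190),0),plane("top",(300,115),0))
```

```text
cap [ 477.2 -274.3  178.1] [0.3, 0.3]
beech top [ 497.3 -116.1  179.7] [0.7, 0.7]
breather top [476.9  49.7 175.8] [0.3, 0.3]
ringS [ 475.9 -274.1  120. ] ringM [478.8  49.2 142. ] ringL [ 496.7 -116.   162. ]
cap@180 [ 476.7 -274.1  180. ] beech@181 [ 497.8 -115.9  181. ] br@168 [477.9  51.4 166. ]
flute foot [ 361.3 -357.3    5. ] rim [ 361.1 -359.9  220. ] funnel [ 313.3 -239.    20. ]
edge [ 453.2 -470.7    0. ] [ 629.7 -210.3    0. ]
```

Call:
carry_out:
  increments: [-0.933,-0.614,-0.122,0,0,-0.0402,1,-0.933,-0.614,-0.122,0,0,-0.0402,1,-0.933,-0.614,-0.122,0,0,-0.0402,1,-0.933,-0.614,-0.122,0,0,-0.0402,1,-0.933,-0.614,-0.122,0,0,-0.0402,1,-0.933,-0.614,-0.122,0,0,-0.0402,1,-0.933,-0.614,-0.122,0,0,-0.0402,1,-0.933,-0.614,-0.122,0,0,-0.0402,1,-0.933,-0.614,-0.122,0,0,-0.0402,1,-0.933,-0.614,-0.122,0,0,-0.0402,1]
  force: 30

```text
time: 1.35
tool_pos: [449.0, 250.8, 279.7]
tcp_rot: [180.0, -0.1, -179.9]
ft_force: [-0.7, 0.5, -0.1]
finger_gap: 85.7
grip_force: 0.0
```

Call:
carry_out:
  increments: [-0.1183,-0.9145,0.1375,0,0,0,1,-0.1183,-0.9145,0.1375,0,0,0,1,-0.1183,-0.9145,0.1375,0,0,0,1,-0.1183,-0.9145,0.1375,0,0,0,1,-0.1183,-0.9145,0.1375,0,0,0,1,-0.1183,-0.9145,0.1375,0,0,0,1,-0.1183,-0.9145,0.1375,0,0,0,1,-0.1183,-0.9145,0.1375,0,0,0,1,-0.1183,-0.9145,0.1375,0,0,0,1,-0.1183,-0.9145,0.1375,0,0,0,1]

```text
time: 2.6
tool_pos: [497.5, -114.6, 225.4]
tcp_rot: [-180.0, 0.0, -179.9]
ft_force: [-0.1, -0.3, -1.2]
finger_gap: 85.4
grip_force: 0.0
```

Run:
```python
from h import *
a=viewer.snapshot("side")[100:300,100:400]; b=viewer.snapshot("top")[100:300,130:430]
cv2.imwrite("pics/p1.png",cv2.resize(np.hstack([a,b])[:,:,::-1],None,fx=1.33,fy=1.33,interpolation=2))
print(sense()["tool_pos"])
```

```text
[ 497.42152139 -115.06489984  225.3912917 ]
```

View pics/p1.png

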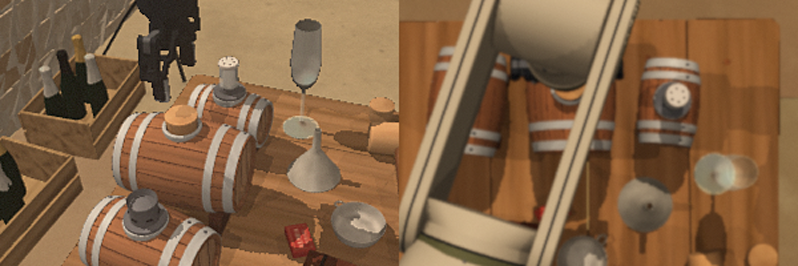

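The gripper stands above the beech bung, with its fingers on either side and nothing else nearby. I'll descend and grip.

Call:
carry_out:
  increments: [0,0,0.08,0,0,0,1,0,0,0.13,0,0,0,1,0,0,0.155,0,0,0,1,0,0,0.155,0,0,0,1,0,0,0.155,0,0,0,-1,0,0,0.155,0,0,0,-1,0,0,0.155,0,0,0,-1,0,0,0.155,0,0,0,-1,0,0,0.155,0,0,0,-1,0,0,0.155,0,0,0,-1]
  force: 30

```text
time: 3.95
tool_pos: [497.9, -116.2, 164.5]
tcp_rot: [-180.0, 0.1, 180.0]
ft_force: [-0.9, 0.8, 6.2]
finger_gap: 46.4
grip_force: 30.9
```

Call:
carry_out:
  increments: [0,0,-0.02,0,0,0,-1,0,0,-0.05,0,0,0,-1,0,0,-0.1,0,0,0,-1,0,0,-0.15,0,0,0,-1,0,0,-0.2,0,0,0,-1,0,0,-0.225,0,0,0,-1,0,0,-0.225,0,0,0,-1,0,0,-0.225,0,0,0,-1,0,0,-0.225,0,0,0,-1,0,0,-0.225,0,0,0,-1]

```text
time: 5.2
tool_pos: [496.9, -115.9, 252.4]
tcp_rot: [180.0, -0.1, 180.0]
ft_force: [-0.7, 0.4, -0.4]
finger_gap: 46.7
grip_force: 30.9
```

Run:
```python
from h import *
a=viewer.snapshot("side"); 
cv2.imwrite("pics/p2.png",cv2.resize(a[60:260,150:350,::-1],None,fx=3,fy=3,interpolation=2))
```

```text
(no output)
```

View pics/p2.png

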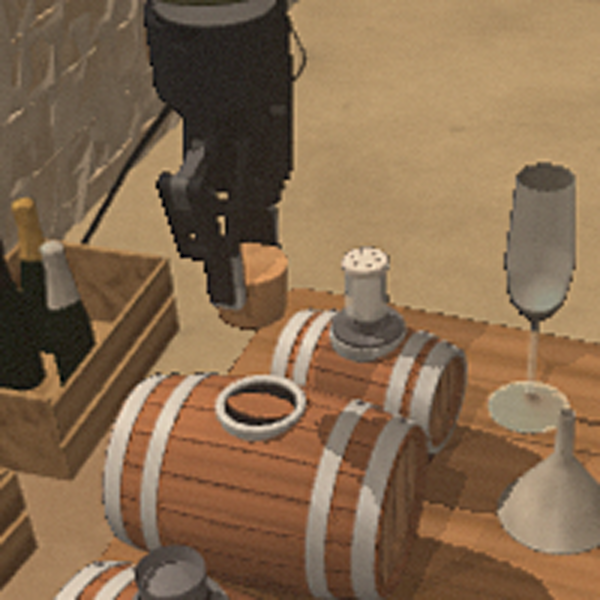

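The beech bung is lifted upright and the large hole is empty, with its ring at crop (261,404). I'll carry the bung over to the counter.

Call:
carry_out:
  increments: [-0.0568,-0.15,0,0,0,0,-1,-0.0568,-0.3,0,0,0,0,-1,-0.0568,-0.45,0,0,0,0,-1,-0.0568,-0.6,0,0,0,0,-1,-0.0568,-0.7,0,0,0,0,-1,-0.0568,-0.76,0,0,0,0,-1,-0.0568,-0.76,0.1,0,0,0,-1,-0.0568,-0.76,0.2,0,0,0,-1,-0.0568,-0.76,0.3,0,0,0,-1,-0.0568,-0.76,0.4,0,0,0,-1]

```text
time: 6.5
tool_pos: [519.6, -419.9, 91.5]
tcp_rot: [180.0, -0.0, 180.0]
ft_force: [0.7, -0.3, -0.9]
finger_gap: 46.8
grip_force: 31.0
```

Run:
```python
from h import *
np.set_printoptions(precision=1,suppress=True)
print(tri((258,163),(237,194.7)))
```

```text
(array([ 496.4, -116.2,  158.4]), [0.9, 0.9])
```

Call:
carry_out:
  increments: [0,0,0.08,0,0,0,-1,0,0,0.14,0,0,0,-1,0,0,0.175,0,0,0,-1,0,0,0.187,0,0,0,-1,0,0,0.187,0,0,0,-1,0,0,0.187,0,0,0,-1,0,0,0.187,0,0,0,-1,0,0,0.187,0,0,0,-1,0,0,0.187,0,0,0,-1,0,0,0.187,0,0,0,-1]

```text
time: 7.75
tool_pos: [520.0, -420.2, 18.6]
tcp_rot: [-180.0, 0.0, 180.0]
ft_force: [0.5, 1.3, 2.3]
finger_gap: 46.8
grip_force: 31.2
```

Call:
carry_out:
  increments: [0,0,0,0,0,0,1,0,0,0,0,0,0,1,0,0,0,0,0,0,1,0,0,-0.05,0,0,0,1,0,0,-0.15,0,0,0,1,0,0,-0.3,0,0,0,1,0,0,-0.45,0,0,0,1,0,0,-0.6,0,0,0,1,0,0,-0.6,0,0,0,1,0,0,-0.6,0,0,0,1]

```text
time: 9.0
tool_pos: [520.0, -420.1, 259.7]
tcp_rot: [-179.9, 0.1, 180.0]
ft_force: [-0.3, 0.1, -0.1]
finger_gap: 85.9
grip_force: 0.0
```

Call:
carry_out:
  increments: [0.1088,0.15,0,0,0,0,1,0.1088,0.3,0,0,0,0,1,0.1088,0.3645,0,0,0,0,1,0.1088,0.3645,0,0,0,0,1,0.1088,0.3645,0.1,0,0,0,1,0.1088,0.3645,0.2,0,0,0,1,0.1088,0.3645,0.27,0,0,0,1,0.1088,0.3645,0.306,0,0,0,1,0.1088,0.3645,0.306,0,0,0,1,0.1088,0.3645,0.306,0,0,0,1]

```text
time: 10.25
tool_pos: [477.0, -274.9, 137.2]
tcp_rot: [-179.9, 0.1, 180.0]
ft_force: [-0.2, 0.4, 0.7]
finger_gap: 85.3
grip_force: 0.0
```

Call:
carry_out:
  increments: [0,0,0,0,0,0,-1,0,0,0,0,0,0,-1,0,0,0,0,0,0,-1,0,0,0,0,0,0,-1,0,0,0,0,0,0,-1,0,0,0,0,0,0,-1,0,0,0,0,0,0,-1,0,0,0,0,0,0,-1,0,0,0,0,0,0,-1,0,0,0,0,0,0,-1]
  force: 30

```text
time: 11.5
tool_pos: [476.7, -274.2, 136.5]
tcp_rot: [-180.0, 0.0, 180.0]
ft_force: [-0.3, 2.1, 5.2]
finger_gap: 32.8
grip_force: 29.2
```

Call:
carry_out:
  increments: [0,0,-0.02,0,0,0,-1,0,0,-0.04,0,0,0,-1,0,0,-0.08,0,0,0,-1,0,0,-0.12,0,0,0,-1,0,0,-0.16,0,0,0,-1,0,0,-0.2,0,0,0,-1,0,0,-0.23,0,0,0,-1,0,0,-0.2375,0,0,0,-1,0,0,-0.2375,0,0,0,-1,0,0,-0.2375,0,0,0,-1]

```text
time: 12.75
tool_pos: [476.0, -273.9, 230.0]
tcp_rot: [180.0, -0.1, 180.0]
ft_force: [0.3, 0.5, -1.1]
finger_gap: 32.6
grip_force: 30.2
```

Run:
```python
from h import *
a=viewer.snapshot("side"); b=viewer.snapshot("top")
cv2.imwrite("pics/p3.png",np.hstack([cv2.resize(x,None,fx=2.6,fy=2.6,interpolation=2) for x in (a[60:260,170:320,::-1],b[100:300,230:380,::-1])]))
```

```text
(no output)
```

View pics/p3.png

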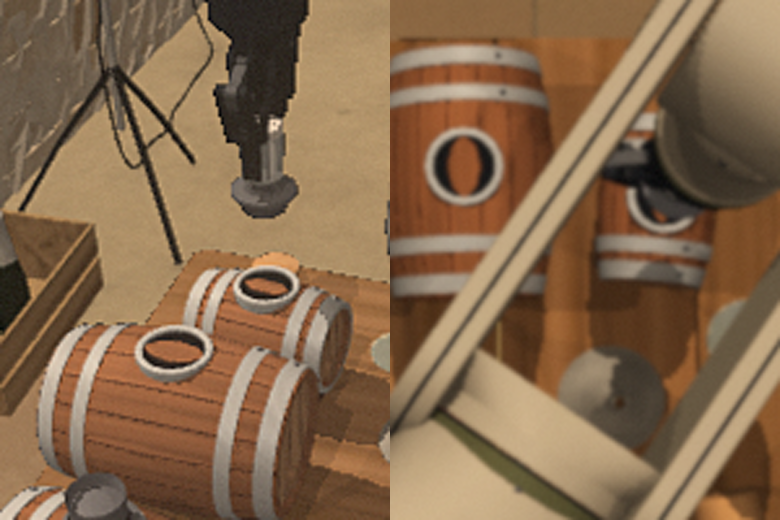

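The airlock is held upright, and the rings of the large and small holes are now open: large at about (258.5,164) in top and (237,195) in side, small at (272,171) in side. I'll refine the hole positions with ring masks.

Run:
```python
from h import *
np.set_printoptions(precision=1,suppress=True)
I={n:cv2.cvtColor(viewer.snapshot(n),cv2.COLOR_RGB2HSV).astype(int) for n in C}
def ring(n,box,seed):
    h=I[n]; g=((h[...,1]<80)&(h[...,2]>90)).astype(np.uint8)*255
    b=blob(g,seed,box); print(n,b[1],[np.round(q,1) for q in b[2]]); return b[2][0]
t=ring("top",(242,147,275,182),(258.5,164)); s=ring("side",(220,183,254,207),(237,195.4))
print("L",tri(t,s),plane("top",t,162),plane("side",s,162))
s2=ring("side",(257,161,287,181),(272,171)); print("S",plane("side",s2,118),tri((335.2,175),s2))
```

```text
top [244 150  29  29 267] [array([258. , 163.7]), array([28.5, 28.8]), np.float64(94.7)]
side [222 183  30  24 278] [array([237.1, 194.5]), array([20.7, 31.8]), np.float64(69.0)]
L (array([ 495.4, -116. ,  159.2]), [0.3, 0.3]) [ 495.3 -116.   162. ] [ 493.6 -113.   162. ]
side [257 162  29  19 212] [array([270.8, 170.3]), array([17.7, 27.1]), np.float64(91.4)]
S [ 477.6 -267.3  118. ] (array([ 478.4, -274.5,  112.8]), [1.7, 1.7])
```

Call:
carry_out:
  increments: [-0.0483,0.08,0,0,0,0,-1,-0.0483,0.16,0,0,0,0,-1,-0.0483,0.24,0,0,0,0,-1,-0.0483,0.32,0,0,0,0,-1,-0.0483,0.37,0,0,0,0,-1,-0.0483,0.3955,0,0,0,0,-1,-0.0483,0.3955,0,0,0,0,-1,-0.0483,0.3955,0.03,0,0,0,-1,-0.0483,0.3955,0.05,0,0,0,-1,-0.0483,0.3955,0.05,0,0,0,-1]

```text
time: 14.2
tool_pos: [494.8, -116.2, 209.3]
tcp_rot: [180.0, -0.1, 179.9]
ft_force: [-0.0, 0.3, -0.9]
finger_gap: 32.6
grip_force: 30.5
```

Call:
carry_out:
  increments: [0,0,0.012,0,0,0,-1,0,0,0.024,0,0,0,-1,0,0,0.036,0,0,0,-1,0,0,0.048,0,0,0,-1,0,0,0.06,0,0,0,-1,0,0,0.07,0,0,0,-1,0,0,0.075,0,0,0,-1,0,0,0.075,0,0,0,-1,0,0,0.075,0,0,0,-1,0,0,0.075,0,0,0,-1]

```text
time: 15.45
tool_pos: [495.8, -116.1, 181.0]
tcp_rot: [-180.0, 0.0, 180.0]
ft_force: [-0.4, 0.4, -0.9]
finger_gap: 32.4
grip_force: 30.4
```

Call:
carry_out:
  increments: [0,0,0.0025,0,0,0,-1,0,0,0.0025,0,0,0,-1,0,0,0.005,0,0,0,-1,0,0,0.005,0,0,0,-1,0,0,0.005,0,0,0,-1,0,0,0.005,0,0,0,-1,0,0,0.005,0,0,0,-1,0,0,0.005,0,0,0,-1,0,0,0.005,0,0,0,-1,0,0,0.005,0,0,0,-1]

```text
time: 16.7
tool_pos: [496.1, -116.0, 180.4]
tcp_rot: [-180.0, 0.1, 180.0]
ft_force: [-4.5, 1.5, 12.2]
finger_gap: 32.3
grip_force: 29.2
```

Call:
carry_out:
  increments: [0,0,0,0,0,0,1,0,0,0,0,0,0,1,0,0,0,0,0,0,1,0,0,0,0,0,0,1,0,0,-0.05,0,0,0,1,0,0,-0.12,0,0,0,1,0,0,-0.2,0,0,0,1,0,0,-0.25,0,0,0,1,0,0,-0.25,0,0,0,1,0,0,-0.25,0,0,0,1]

```text
time: 17.95
tool_pos: [495.3, -115.9, 277.5]
tcp_rot: [180.0, -0.1, 180.0]
ft_force: [-0.7, -0.4, 0.1]
finger_gap: 85.2
grip_force: 0.0
```

Call:
carry_out:
  increments: [0.0435,0.1,0,0,0,0,1,0.0435,0.25,0,0,0,0,1,0.0435,0.4,0,0,0,0,1,0.0435,0.4155,0,0,0,0,1,0.0435,0.4155,0,0,0,0,1,0.0435,0.4155,0.1,0,0,0,1,0.0435,0.4155,0.2,0,0,0,1,0.0435,0.4155,0.2,0,0,0,1,0.0435,0.4155,0.2,0,0,0,1,0.0435,0.4155,0.2,0,0,0,1]

```text
time: 19.2
tool_pos: [479.7, 49.7, 201.1]
tcp_rot: [-180.0, 0.2, 179.9]
ft_force: [0.0, 0.4, 0.1]
finger_gap: 85.2
grip_force: 0.0
```

Run:
```python
from h import *
a=viewer.snapshot("side"); b=viewer.snapshot("top")
cv2.imwrite("pics/p4.png",np.hstack([cv2.resize(x,None,fx=2,fy=2,interpolation=2) for x in (a[60:300,170:350,::-1],b[100:340,150:350,::-1])]))
```

```text
(no output)
```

View pics/p4.png

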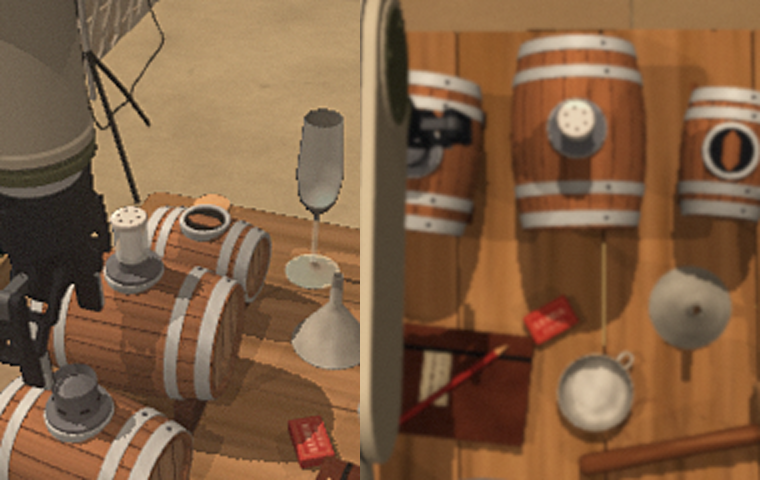

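The airlock stands upright and seated in the large cask, the small hole is open at about (336,175) in top, and the gripper is over the breather. While descending I'll also check the cap and the small ring.

Run:
```python
from h import *
np.set_printoptions(precision=1,suppress=True)
I={n:cv2.cvtColor(viewer.snapshot(n),cv2.COLOR_RGB2HSV).astype(int) for n in C}
h=I["top"]; g=((h[...,1]<80)&(h[...,2]>90)).astype(np.uint8)*255
b=blob(g,(336,175),(319,160,353,191)); print(b[1],b[2]); print("S",plane("top",b[2][0],118))
w=lambda n:((I[n][...,1]<60)&(I[n][...,2]>185)).astype(np.uint8)*255
t=blob(w("top"),(258,160),(240,145,275,180)); s=blob(w("side"),(234,168),(222,160,248,175))
print(t[1],t[2][0],s[1],s[2]); print(tri(t[2][0],s[2][0]),plane("top",t[2][0],224))
```

```text
[321 161  29  29 271] ((335.11846923828125, 175.06492614746094), (27.75837516784668, 28.01044273376465), 89.51972961425781)
S [ 476.  -274.2  118. ]
[249 150  17  17 207] (257.36865234375, 157.9574432373047) [225 163  18  10 102] ((233.40443420410156, 167.92666625976562), (8.425651550292969, 16.734827041625977), 86.00977325439453)
(array([ 497.4, -116.4,  222.6]), [0.3, 0.3]) [ 497.5 -116.3  224. ]
```

Call:
carry_out:
  increments: [0,0,0.05,0,0,0,1,0,0,0.1,0,0,0,1,0,0,0.1335,0,0,0,1,0,0,0.1335,0,0,0,1,0,0,0.1335,0,0,0,-1,0,0,0.1335,0,0,0,-1,0,0,0.1335,0,0,0,-1,0,0,0.1335,0,0,0,-1,0,0,0.1335,0,0,0,-1,0,0,0.1335,0,0,0,-1]
  force: 30

```text
time: 20.65
tool_pos: [479.0, 50.2, 146.5]
tcp_rot: [180.0, 0.1, 180.0]
ft_force: [-1.8, -0.3, 5.9]
finger_gap: 36.9
grip_force: 30.0
```

Call:
carry_out:
  increments: [0,0,-0.015,0,0,0,-1,0,0,-0.04,0,0,0,-1,0,0,-0.08,0,0,0,-1,0,0,-0.13,0,0,0,-1,0,0,-0.19,0,0,0,-1,0,0,-0.25,0,0,0,-1,0,0,-0.31,0,0,0,-1,0,0,-0.31,0,0,0,-1,0,0,-0.31,0,0,0,-1,0,0,-0.31,0,0,0,-1]

```text
time: 21.9
tool_pos: [477.7, 50.2, 268.2]
tcp_rot: [180.0, -0.1, 180.0]
ft_force: [-0.8, -0.2, -1.2]
finger_gap: 37.9
grip_force: 30.2
```

Run:
```python
from h import *
np.set_printoptions(precision=1,suppress=True)
a=viewer.snapshot("side")
cv2.imwrite("pics/p5.png",cv2.resize(a[100:340,140:340,::-1],None,fx=2.5,fy=2.5,interpolation=2))
```

```text
(no output)
```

View pics/p5.png

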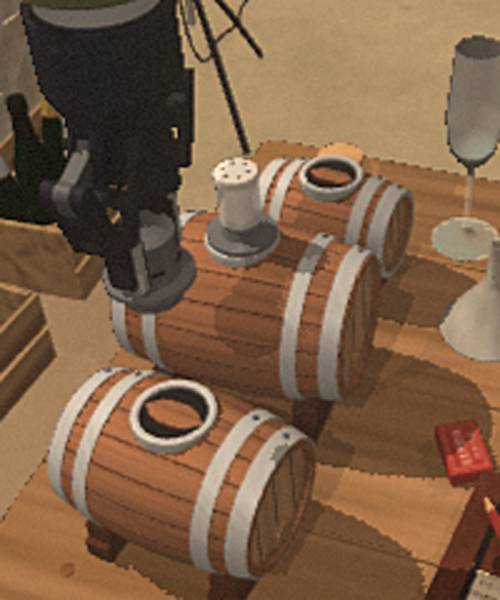

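The breather is held upright and the medium hole is open at about (209.6,266) in side.

Call:
carry_out:
  increments: [0.006,-0.12,0,0,0,0,-1,0.006,-0.26,0,0,0,0,-1,0.006,-0.4,0,0,0,0,-1,0.006,-0.54,0,0,0,0,-1,0.006,-0.68,0,0,0,0,-1,0.006,-0.78,0,0,0,0,-1,0.006,-0.811,0,0,0,0,-1,0.006,-0.811,0.12,0,0,0,-1,0.006,-0.811,0.24,0,0,0,-1,0.006,-0.811,0.3,0,0,0,-1]

```text
time: 23.2
tool_pos: [474.3, -272.1, 145.6]
tcp_rot: [179.8, -0.2, -180.0]
ft_force: [0.5, 0.8, -0.5]
finger_gap: 37.9
grip_force: 30.4
```

Call:
carry_out:
  increments: [0,0,0,0,0,0,-1,0,0,0.012,0,0,0,-1,0,0,0.024,0,0,0,-1,0,0,0.036,0,0,0,-1,0,0,0.048,0,0,0,-1,0,0,0.058,0,0,0,-1,0,0,0.062,0,0,0,-1,0,0,0.062,0,0,0,-1,0,0,0.062,0,0,0,-1,0,0,0.062,0,0,0,-1]

```text
time: 24.45
tool_pos: [475.9, -274.2, 124.8]
tcp_rot: [-180.0, 0.0, 180.0]
ft_force: [-0.5, 0.4, -0.0]
finger_gap: 37.7
grip_force: 30.4
```

Run:
```python
from h import *
np.set_printoptions(precision=1,suppress=True)
print(tri((176.2,174.2),(209.6,266)),plane("side",(209.6,266),140))
I=viewer.snapshot("top"); h=cv2.cvtColor(I,cv2.COLOR_RGB2HSV).astype(int); g=((h[...,1]<80)&(h[...,2]>90)).astype(np.uint8)*255
b=blob(g,(176,174),(160,159,193,190)); print(b[1],b[2]); print("M",plane("top",b[2][0],140))
# beech on the counter
for n in("side","top"):
    h=cv2.cvtColor(viewer.snapshot(n),cv2.COLOR_RGB2HSV).astype(int)
    m=((abs(h[...,0]-14)<6)&(h[...,1]>90)&(h[...,2]>185)).astype(np.uint8)*255
    box,seed=((255,135,300,165),(277,158)) if n=="side" else ((375,160,412,195),(393,165))
    b=blob(m,seed,box); print(n,b[1],b[2])
    if n=="top": print("beech",plane("top",b[2][0],35))
```

```text
(array([479.7,  50.7, 133.7]), [0.1, 0.1]) [476.5  55.4 140. ]
[162 160  29  29 276] ((176.0308837890625, 174.03164672851562), (28.257064819335938, 28.78606605529785), 112.8354721069336)
M [479.3  49.9 140. ]
side [281 158   4   6  17] ((282.5302429199219, 160.6241912841797), (2.8245773315429688, 5.281911849975586), 152.40634155273438)Traceback (most recent call last):
  File "<stdin>", line 11, in <module>
  File "h.py", line 16, in blob
    n,l,s,c=cv2.connectedComponentsWithStats(m); k=1+np.argmin(np.linalg.norm(c[1:]-seed,axis=1));
                                                     ~~~~~~~~~^^^^^^^^^^^^^^^^^^^^^^^^^^^^^^^^^^^
    return _wrapfunc(a, 'argmin', axis=axis, out=out, **kwds)
    return bound(*args, **kwds)
ValueError: attempt to get argmin of an empty sequence
```

Call:
carry_out:
  increments: [0,0,0.0025,0,0,0,-1,0,0,0.0025,0,0,0,-1,0,0,0.005,0,0,0,-1,0,0,0.007,0,0,0,-1,0,0,0.007,0,0,0,-1,0,0,0.007,0,0,0,-1,0,0,0.007,0,0,0,-1,0,0,0.007,0,0,0,-1,0,0,0.007,0,0,0,-1,0,0,0.007,0,0,0,-1]

```text
time: 25.85
tool_pos: [476.1, -274.3, 124.4]
tcp_rot: [-180.0, 0.0, 180.0]
ft_force: [-9.2, 5.9, 19.3]
finger_gap: 38.2
grip_force: 32.1
```

Call:
carry_out:
  increments: [0,0,0,0,0,0,1,0,0,0,0,0,0,1,0,0,0,0,0,0,1,0,0,0,0,0,0,1,0,0,-0.05,0,0,0,1,0,0,-0.12,0,0,0,1,0,0,-0.2,0,0,0,1,0,0,-0.3,0,0,0,1,0,0,-0.345,0,0,0,1,0,0,-0.345,0,0,0,1]

```text
time: 27.1
tool_pos: [476.7, -274.7, 261.9]
tcp_rot: [-179.9, 0.2, 180.0]
ft_force: [0.2, 0.7, -0.2]
finger_gap: 85.7
grip_force: 0.0
```

Run:
```python
from h import *
a=viewer.snapshot("side"); b=viewer.snapshot("top")
cv2.imwrite("pics/p6.png",np.hstack([cv2.resize(x,None,fx=2.2,fy=2.2,interpolation=2) for x in (a[90:330,150:330,::-1],b[120:360,270:440,::-1])]))
```

```text
(no output)
```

View pics/p6.png

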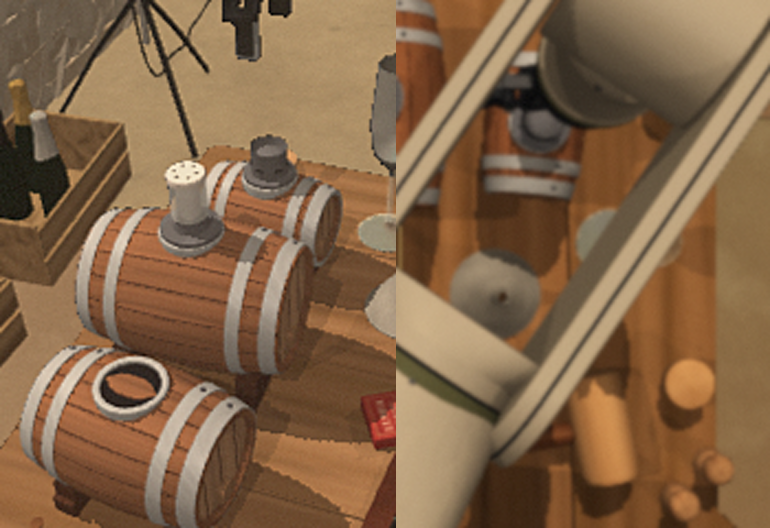

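The breather sits upright in the small cask. The beech bung is hidden behind the arm, but I know where I released it, so I'll fetch it there.

Call:
carry_out:
  increments: [-0.11,-0.12,0,0,0,0,1,-0.11,-0.25,0,0,0,0,1,-0.11,-0.3645,0,0,0,0,1,-0.11,-0.3645,0,0,0,0,1,-0.11,-0.3645,0.1,0,0,0,1,-0.11,-0.3645,0.22,0,0,0,1,-0.11,-0.3645,0.35,0,0,0,1,-0.11,-0.3645,0.45,0,0,0,1,-0.11,-0.3645,0.45,0,0,0,1,-0.11,-0.3645,0.45,0,0,0,1]

```text
time: 28.45
tool_pos: [520.4, -419.9, 81.1]
tcp_rot: [-180.0, 0.0, -180.0]
ft_force: [-0.3, 0.3, 1.2]
finger_gap: 85.6
grip_force: 0.0
```

Call:
carry_out:
  increments: [0,0,0.07,0,0,0,1,0,0,0.13,0,0,0,1,0,0,0.154,0,0,0,1,0,0,0.154,0,0,0,1,0,0,0.154,0,0,0,-1,0,0,0.154,0,0,0,-1,0,0,0.154,0,0,0,-1,0,0,0.154,0,0,0,-1,0,0,0.154,0,0,0,-1,0,0,0.154,0,0,0,-1]
  force: 30

```text
time: 29.7
tool_pos: [520.7, -420.7, 20.1]
tcp_rot: [-179.9, 0.1, 180.0]
ft_force: [-1.8, 1.9, 5.9]
finger_gap: 46.7
grip_force: 30.5
```

Call:
carry_out:
  increments: [0,0,-0.03,0,0,0,-1,0,0,-0.12,0,0,0,-1,0,0,-0.25,0,0,0,-1,0,0,-0.38,0,0,0,-1,0,0,-0.51,0,0,0,-1,0,0,-0.6,0,0,0,-1,0,0,-0.625,0,0,0,-1,0.1012,0.08,-0.625,0,0,0,-1,0.1012,0.2,-0.625,0,0,0,-1,0.1012,0.3,-0.625,0,0,0,-1]

```text
time: 30.95
tool_pos: [478.3, -298.3, 266.5]
tcp_rot: [179.9, -0.1, 179.9]
ft_force: [1.3, -0.4, -1.2]
finger_gap: 46.6
grip_force: 31.0
```

Call:
carry_out:
  increments: [0,0.1,0,0,0,0,-1,0,0.23,0,0,0,0,-1,0,0.36,0,0,0,0,-1,0,0.5,0,0,0,0,-1,0,0.64,0,0,0,0,-1,0,0.77,0,0,0,0,-1,0,0.85,0,0,0,0,-1,0,0.875,0,0,0,0,-1,0,0.875,0.09,0,0,0,-1,0,0.875,0.18,0,0,0,-1]

```text
time: 32.2
tool_pos: [479.4, 49.3, 195.0]
tcp_rot: [-180.0, 0.0, 180.0]
ft_force: [0.1, 0.5, -0.7]
finger_gap: 46.6
grip_force: 31.0
```

Run:
```python
from h import *
a=viewer.snapshot("side")
cv2.imwrite("pics/p7.png",cv2.resize(a[120:340,130:350,::-1],None,fx=2.7,fy=2.7,interpolation=2))
print(sense()["tool_pos"])
```

```text
[476.39609381  49.2073997  189.06978206]
```

View pics/p7.png

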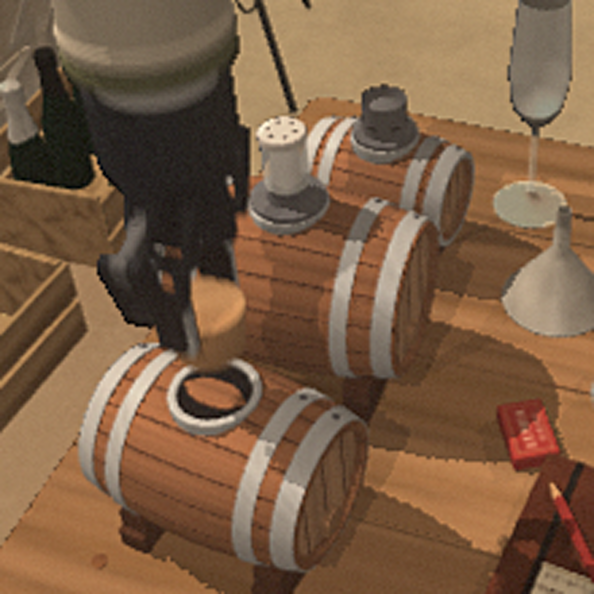

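The beech bung hangs upright above the open medium hole, ready to lower.

Call:
carry_out:
  increments: [0,0,0.03,0,0,0,-1,0,0,0.05,0,0,0,-1,0,0,0.065,0,0,0,-1,0,0,0.08,0,0,0,-1,0,0,0.095,0,0,0,-1,0,0,0.11,0,0,0,-1,0,0,0.122,0,0,0,-1,0,0,0.1325,0,0,0,-1,0,0,0.1325,0,0,0,-1,0,0,0.1325,0,0,0,-1]

```text
time: 33.5
tool_pos: [480.7, 50.4, 144.2]
tcp_rot: [180.0, 0.2, 180.0]
ft_force: [5.1, 3.6, 1.4]
finger_gap: 46.4
grip_force: 31.3
```

Call:
carry_out:
  increments: [0,0,0.0025,0,0,0,-1,0,0,0.0025,0,0,0,-1,0,0,0.005,0,0,0,-1,0,0,0.005,0,0,0,-1,0,0,0.005,0,0,0,-1,0,0,0.005,0,0,0,-1,0,0,0.005,0,0,0,-1,0,0,0.005,0,0,0,-1,0,0,0.005,0,0,0,-1,0,0,0.005,0,0,0,-1]

```text
time: 34.75
tool_pos: [481.2, 50.5, 143.9]
tcp_rot: [180.0, 0.2, -180.0]
ft_force: [-1.3, 3.5, 14.4]
finger_gap: 46.7
grip_force: 32.2
```

Call:
carry_out:
  increments: [0,0,0,0,0,0,1,0,0,0,0,0,0,1,0,0,0,0,0,0,1,0,0,0,0,0,0,1,0,0,-0.05,0,0,0,1,0,0,-0.13,0,0,0,1,0,0,-0.25,0,0,0,1,0,0.1,-0.35,0,0,0,1,0,0.2,-0.35,0,0,0,1,0,0.35,-0.35,0,0,0,1]

```text
time: 36.0
tool_pos: [480.1, 190.5, 282.3]
tcp_rot: [180.0, 0.1, 179.9]
ft_force: [0.8, 1.1, -0.1]
finger_gap: 85.2
grip_force: 0.0
```

Call:
carry_out:
  increments: [0.1,0.15,0,0,0,0,1,0.2,0.3,0,0,0,0,1,0.2,0.45,0,0,0,0,1,0.2,0.45,0,0,0,0,1,0.2,0.45,0,0,0,0,1,0.2,0.45,0,0,0,0,1,0.2,0.45,0,0,0,0,1,0.2,0.45,0,0,0,0,1,0.2,0.45,0,0,0,0,1,0.2,0.45,0,0,0,0,1]

```text
time: 37.25
tool_pos: [399.7, 369.8, 281.4]
tcp_rot: [180.0, 0.0, 180.0]
ft_force: [-0.4, -0.5, 0.1]
finger_gap: 85.5
grip_force: 0.0
```

Run:
```python
from h import *
np.set_printoptions(precision=1,suppress=True)
I={n:viewer.snapshot(n) for n in C}
cv2.imwrite("pics/p8.png",np.hstack([cv2.resize(x,None,fx=2.1,fy=2.1,interpolation=2) for x in (I["side"][120:320,160:350,::-1],I["top"][120:320,155:345,::-1])]))
H={n:cv2.cvtColor(I[n],cv2.COLOR_RGB2HSV).astype(int) for n in C}
og=lambda n,v:((abs(H[n][...,0]-14)<6)&(H[n][...,1]>90)&(H[n][...,2]>v)).astype(np.uint8)*255
w=lambda n:((H[n][...,1]<60)&(H[n][...,2]>185)).astype(np.uint8)*255
t=blob(og("top",185),(174,173),(157,155,195,195)); s=blob(og("side",195),(208,256),(192,244,225,268)); print("beech",t[1],s[1],tri(t[2][0],s[2][0]),plane("top",t[2][0],159))
t=blob(w("top"),(258,160),(240,145,275,180)); s=blob(w("side"),(234,168),(222,160,248,175)); print("cap",tri(t[2][0],s[2][0]))
g=((H["top"][...,1]<75)*255).astype(np.uint8)
for nm,sd,bx,z in(("S",(335,175),(319,160,353,191),120),("L",(258,163),(242,147,275,182),164)):
    b=blob(g,sd,bx); print(nm,b[1],plane("top",b[2][0],z))
```

```text
beech [161 160  25  25 471] [193 247  30  21 482] (array([479.9,  51.5, 157.7]), [0.5, 0.5]) [480.2  51.5 159. ]
cap (array([ 496.6, -116.4,  222.5]), [0.2, 0.2])
S [321 162  28  27 599] [ 475.9 -273.6  120. ]
L [244 150  29  28 649] [ 495.2 -116.1  164. ]
```

View pics/p8.png

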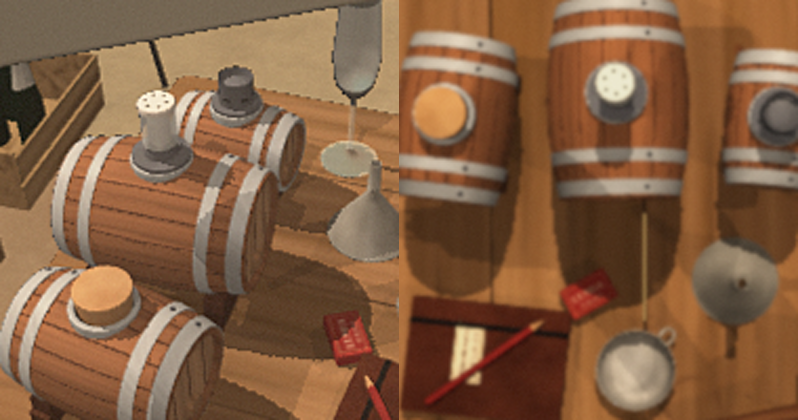

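All three bungs look upright and fully seated: beech at (440,112), airlock at (615,85) and breather at (778,112) in the right half. Offsets are under about 2 mm, and the flute and funnel haven't moved.

```bash
python3 -c "
from bench import order; print(order.hand_in())"
```

```text
the job is handed in; nothing more can be done
None
```

I moved all three bungs and handed the job in: the airlock is in the large cask, the breather in the small and the beech in the medium. The last pictures showed each upright, seated and within about 2 mm of its hole's centre, but the hand-in returned no verdict.

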